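# Show the punch mark to the bench camera in the inspection mirror

### The job

Slide the alloy bracket along its guide channel until the round mark on it sits directly under the tip of the bench punch, and leave it there. Then turn the spring-loaded inspection mirror with the fingers until the bench camera on the same stand sees that mark reflected in the middle of the mirror, and finish while holding the mirror still at that angle, because it springs back when let go. Leave the oil bottle, grease jar, lockring and spanner alone.

Things in the scene. Friction and masses are not known exactly. Their poses are not given: they have to be found in the camera images.
- press: Fixed grey bench punch, 220 mm tall, on a 6 mm steel plate. Origin on the table below the punch tip. A guide channel runs along its y axis from -100 to +240 mm: two rails, tops 16 mm above the table, 33 mm apart inside, 53 mm over the outsides. Column at x = -72 to -128 mm; head and ram reach over the tip, within y = +-30 mm; head's underside at 155 mm. The plate spans x -145 to 55 mm below the head, 60 mm under the channel beyond it.
- tip (a point): Lower end of the fixed pointed punch, 20 mm above the table, 6 mm above the top of the bracket's strip. Same axes as the press: y runs along the channel, z up.
- bracket: Loose alloy L bracket, 0.10 to 0.20 kg, lying in the channel (1.5 mm play each side) on the plate. Strip 30 mm wide (x), 8 mm thick, 144 mm long (y -80 to +64 mm), upright tab at the +y end. Origin on its underside. The mark starts 40 to 90 mm from the tip towards +y of the press, so slide it to -y (tab end trailing). Plain friction; it stays where it is left.
- mark (a point): Centre of the round dark 8 mm mark on top of the bracket's strip, 120 mm from the tab and 20 mm from the strip's other end. The only spot on the strip; a small round hole shows on the tab's inner side.
- tab (a point): Middle of the top edge of the bracket's upright tab, 62 mm above the table. The tab is 30 mm wide across the channel (bracket x), 8 mm thick along it, and rises from the strip's top at 14 mm above the table. Grip it from above across its 30 mm width, fingers outside the tab and above the rails (tops at 16 mm).
- mirror (a joint): Angle of the mirror about its upright hinge, rad. 0 at rest: the face looks straight at the camera's lens. Grows as the mirror turns counter-clockwise seen from above, up to 1.45. A return spring pulls it back to 0 (about 0.015 N m at 0, 0.045 N m at 1 rad). The reflected line of sight turns twice this angle.
- mirror_frame: Swinging mirror: black frame 60 mm wide, 66 mm tall, 8 mm thick; its bright 50 x 56 mm face looks along +x, y along the face, z up. Origin on the upright hinge axis (in the face's middle line), 46 mm above the table. On top, on the axis, a steel thumb bar 12 mm thick (x), 40 mm long (y), 114 to 154 mm above the table: pinch it from above across the 12 mm and turn about the axis.
- thumb_bar (a point): Middle of the top of the thumb bar, on the hinge axis, 154 mm above the table.
- lens (a point): Centre of the bench camera's lens, 158 mm from the mirror's hinge axis, 115 mm above the table, looking at the mirror. The camera (top at 137 mm with a small stud to 147 mm, 60 mm long, 44 mm wide) and the mirror share one fixed stand with a black base 290 x 75 mm, 10 mm thick.
- sight (a point): Middle of the mirror face on the hinge axis, 82 mm above the table. Its x axis points, level, along the camera's line of sight after reflection (angle in = angle out, seen from above). The mark is in the middle of the mirror when this x axis, seen from above, points at the mark. Only the horizontal direction matters; the mirror is tall enough for the rest.
- oil_bottle: Bystander: black bottle, 44 mm wide, 110 mm tall, origin under its base.
- grease_jar: Bystander: white jar with steel lid, 60 mm wide, 55 mm tall, origin under its base.
- lockring: Bystander: dark steel ring lying flat, 60 mm wide, 10 mm high, origin at its underside's centre.
- spanner: Bystander: steel spanner lying on the bench along its x axis, origin on its underside near the middle.
There are look-alikes about, which are no part of the job. What is meant by the bracket is not blue or yellow, and is the larger of those in its own colour.

How it is judged:
By the outcome, as a careful person would: the job done as asked, in the order asked, and still so for the second after the job is handed in, while the arm keeps its last pose, push and grip.
It also fails if it takes over 53 s, if anything falls off the work surface, if the arm or the gripper's body presses on something with over 40 N, if the wrist force passes 120 N, or if a joint passes its speed limit or range.

### The arm

A 6-joint arm with a two-finger parallel gripper is mounted at the origin on the work surface. World frame = base frame: x ahead of the robot, y to its left, z up, the work surface at z = 0. Lengths are in m, angles in rad, forces in N, time in s.
With the tool pointing down it reaches from about 0.375 to 0.925 m from the base axis. Payload 5.7 kg.
Tool frame: the origin (TCP) lies at the very end of the fingers, on their centre line; the grasp point (between the pads) lies 19 mm behind it (manip.grip_point_offset is the distance from the TCP to the grasp point, in m); z points along the fingers, y is the line along which they close (so a half turn about z gives the same grasp; the last joint's range is limited). The gripper opens to 85 mm and grips with 20 to 120 N. Pads are 22 mm wide; open, the fingers measure 114 mm over their backs; the gripper's body (76 mm by 85 mm) begins 54 mm behind the grasp point. The pads swing forward as they close: fully open they stand 13 mm farther back than shut.
Start: joints at [1.063, 0.359, 1.51, -0, 1.272, -0.115], TCP at [0.23, 0.554, 0.231] pointing down, gripper open.
Joint ranges: [-2.97, 2.97], [-1.01, 2.36], [0.21, 2.38], [-0.96, 4.11], [0.2, 2.71], [-2.98, 2.98]. Speed limits (rad/s): [2.39, 2.39, 3.14, 3.14, 3.14, 3.14].

### API

Orientations are given as [roll, pitch, yaw] about the fixed x, y, z axes, in that order (R = Rz(yaw) Ry(pitch) Rx(roll)).
In Python, from bench import manip gives the robot as it stands.
- The arm moves only by the tool servo_tool, never from a script. Its argument "plan" is text: rows parted by semicolons, each of 7 numbers parted by spaces: the turn, a rotation vector about the tool's x, y, z in rad, then the shift along the tool's x, y, z in cm, then the opening, from 0 (shut) to 1 (fully open). In form: wx wy wz tx ty tz fingers; .... A call has exactly 10 rows; each row shifts and turns the commanded pose from where the row before left it, along the tool's axes as they then stand; what a row does not reach is not made up. A row lasts 1/12 s, in which the tool goes at most 41.7 mm and 7.16 degrees, less where a joint would pass 70% of its speed; a pose out of reach is approached as far as the arm can. A call with a gripper value outside its range is refused whole. The fingers move at their own pace and stop on an object; "newtons" is the grip in N (left out, the last holds). Time passes only in rows, so rows that do not move let the fingers close, or fill a call up. It gives the time, the measured TCP pose, the force, the opening and the grip force at its end, in the units of the state.
- manip.observe(): the state, without advancing time (a new reading comes with each control period).
- manip.camera(name): name is "scene" or "top"; returns (picture, depth): 384x512x3 uint8, red, green, blue; 384x512 float32, m along the optical axis (not along the pixel's ray), 0 where there is no reading.
- manip.camera_params(name): a dict with "fx", "fy", "cx", "cy" (pixels), "rvec" (rotation vector, rad) and "tvec" (3), from world to camera coordinates, as OpenCV has them. Camera axes: x right, y down, z forward; pixel columns grow to the right and rows downward; lengths in m; the calibration is good to about 2 mm. A picture is of the moment at which its call begins. camera_params takes no time and is no camera call.
- manip.close_job(): hands the job in; it is judged then, once.
The state is a dict: "time": time; "q": joint angles; "joint_velocities": joint speeds; "joint_torque": joint torques, N m; "tcp_pos": TCP position; "eef_rot": TCP orientation; "contact_force": force on the tool from outside, world axes, zero at the start; "wrist_torque": the same for the moment, N m; "grip_width": opening from 0.0 (shut) to 1.0 (fully open); "finger_force": force on a finger pad.
Only numpy, scipy, OpenCV 4.12 (cv2) and the standard library are available. Lean on these libraries where they do the work, as an engineer would, in place of code of your own. Each camera call takes 0.05 s, during which the arm holds its last target. There are 200 camera calls.

## Working session

There is one attempt and no reset: what is moved stays moved. The work goes in short steps, Python scripts to look and compute and a tool call to move; the robot and the scene stay as the last step left them, time stands still between calls to the robot, and variables do not carry over. Pictures are saved under pics/ and viewed, at most 10 in all, crops included, and the job is handed in when it is done.

Besides the shell and the picture viewer there is one more tool, called after "Request:" as a command line: name --argument value ..., lists and objects as JSON in quotes. servo_tool: Moves the arm, as the interface text tells. Its arguments: {"type":"object","properties":{"plan":{"type":"string"},"newtons":{"type":"number"}},"required":["plan"]}

```bash
mkdir -p pics
cat > h.py <<'E'
import numpy as np, cv2
from bench import manip
def snap(n):
    im,d=manip.camera(n); p=manip.camera_params(n)
    np.savez(f'{n}.npz',im=im,d=d); return im,d,p
def load(n):
    z=np.load(f'{n}.npz'); return z['im'],z['d'],manip.camera_params(n)
def world(d,p,uv,z=None):
    R=cv2.Rodrigues(np.array(p['rvec'],float))[0]; t=np.array(p['tvec'],float).ravel()
    uv=np.atleast_2d(uv).astype(float)
    ray=np.c_[(uv[:,0]-p['cx'])/p['fx'],(uv[:,1]-p['cy'])/p['fy'],np.ones(len(uv))]
    C=-R.T@t; w=ray@R
    if z is not None: s=(z-C[2])/w[:,2]
    else: s=d[uv[:,1].round().astype(int),uv[:,0].round().astype(int)]
    return C+w*s[:,None]
def cloud(d,p):
    v,u=np.mgrid[:d.shape[0],:d.shape[1]]
    return world(d,p,np.c_[u.ravel(),v.ravel()]).reshape(*d.shape,3)
E
python3 - <<'E'
from h import *
for n in('top','scene'):
    im,d,p=snap(n); cv2.imwrite(f'pics/{n}0.png',cv2.resize(im[:,:,::-1],(800,600),interpolation=cv2.INTER_CUBIC))
    R=cv2.Rodrigues(np.array(p['rvec'],float))[0];print(n,p['fx'],-R.T@np.ravel(p['tvec']),R[2])
E
```

```text
top 433.59046493253766 [ 0.42816053 -0.01238238  1.28938269] [ 1.44798676e-01  2.41654510e-04 -9.89461108e-01]
scene 383.1695460161729 [1.25899355 0.6268915  0.69221611] [-0.61757014 -0.58561438 -0.52503612]
```

View pics/top0.png

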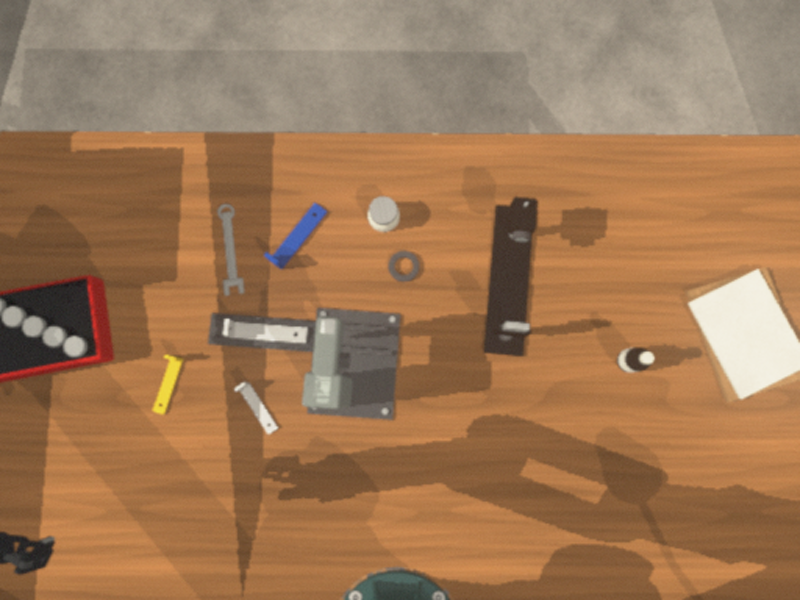

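View pics/scene0.png

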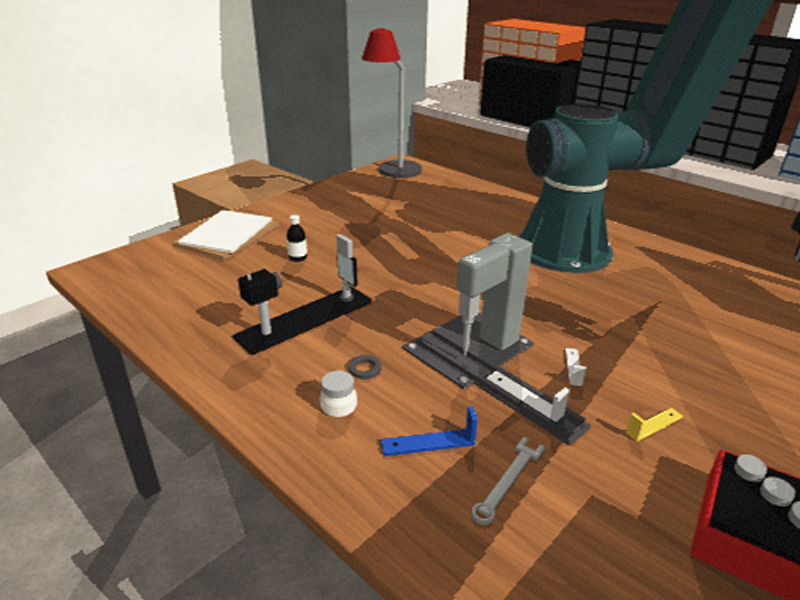

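The top view (800x600 px) has four L-brackets: blue (297,235), yellow (168,385), a small alloy one (256,408) and a larger alloy one in the channel (265,331). I choose the one in the channel, whose tab is at (227,328) and mark at (296,335). The press is at (350,360), the mirror at (515,328) and its camera at (522,220).

Run:
```python
from h import *
im,d,p=load('top'); s,ds,ps=load('scene')
a=cv2.resize(im[190:275,125:262,::-1],(800,496),interpolation=cv2.INTER_CUBIC)
cv2.imwrite('pics/c1.png',a)
b=cv2.resize(s[140:290,255:385,::-1],(520,600),interpolation=cv2.INTER_CUBIC)
cv2.imwrite('pics/c2.png',b)
W=cloud(d,p)
np.set_printoptions(precision=4,suppress=True)
# heights along several columns/regions
for name,(x0,x1,y0,y1,zl,zh) in dict(tab=(.4,.75,.05,.35,.055,.068)).items():
    m=(W[...,0]>x0)&(W[...,0]<x1)&(W[...,1]>y0)&(W[...,1]<y1)&(W[...,2]>zl)&(W[...,2]<zh)
    v,u=np.nonzero(m);print(name,m.sum(),W[m].mean(0),u.min(),u.max(),v.min(),v.max())
print(np.round(W[195:240:2,150,:],3).tolist())
```

```text
tab 74 [0.5729 0.2473 0.061 ] 143 224 161 260
[[0.599, 0.315, 0.0], [0.593, 0.314, 0.004], [0.587, 0.314, 0.003], [0.58, 0.312, 0.011], [0.573, 0.309, 0.018], [0.568, 0.311, 0.013], [0.561, 0.308, 0.023], [0.555, 0.309, 0.019], [0.549, 0.308, 0.019], [0.544, 0.31, 0.012], [0.538, 0.309, 0.012], [0.532, 0.308, 0.018], [0.526, 0.309, 0.014], [0.521, 0.312, 0.001], [0.516, 0.312, -0.001], [0.509, 0.31, 0.004], [0.503, 0.31, 0.002], [0.498, 0.31, 0.002], [0.492, 0.31, 0.002], [0.486, 0.31, 0.002], [0.48, 0.311, -0.003], [0.474, 0.31, -0.002], [0.468, 0.308, 0.005]]
```

View pics/c1.png

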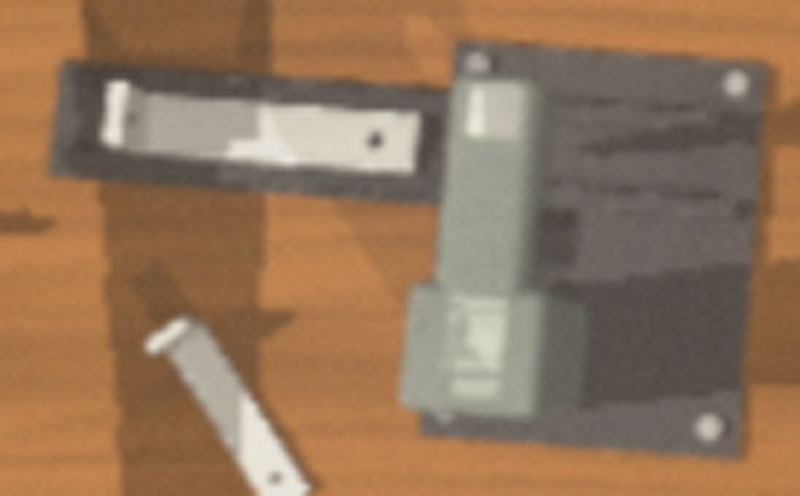

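View pics/c2.png

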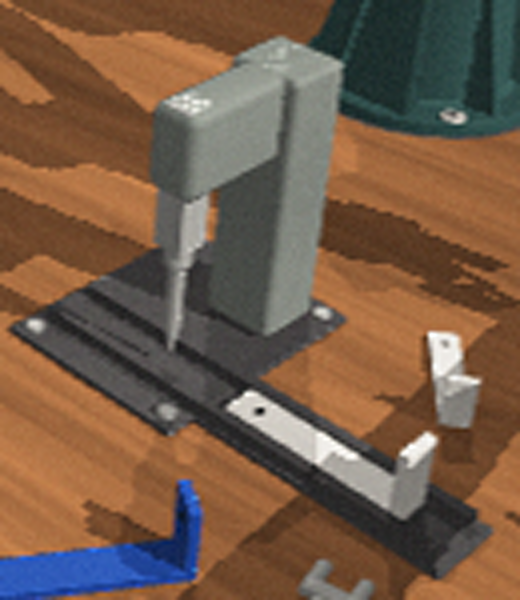

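The choice is confirmed: c1/c2 show the larger alloy bracket in the channel. The mark is at c1 (375,140) and c2 (259,411), the tip at c2 (172,352), and the tab top at c1 (117,113).

Run:
```python
from h import *
np.set_printoptions(precision=4,suppress=True)
im,d,p=load('top'); s,ds,ps=load('scene')
def T(u,v,z):k=800/137;return world(d,p,[(u+.5)/k-.5+125,(v+.5)/k*1.0-.5+190],z)[0]
def S(u,v,z):return world(ds,ps,[(u+.5)/4-.5+255,(v+.5)/4-.5+140],z)[0]
print('mark T',T(375,140,.014),'S',S(259,411,.014))
print('tip S',S(172,352,.02))
print('tab T',T(117,113,.062),'S',S(418,444,.062))
print('chan end T',T(64,62,.0),T(51,174,0.),T(57,118,.0))
c=[T(*a,.006) for a in((459,42),(766,62),(742,458),(420,432))]
print('plate',c)
for i in range(4):
    e=c[(i+1)%4]-c[i];print(np.linalg.norm(e),np.degrees(np.arctan2(e[1],e[0])))
print('head',T(520,107,.2))
# strip axis
print('strip end',T(417,140,.014))
# mirror / lens crops
cv2.imwrite('pics/m1.png',cv2.resize(im[115:235,300:360,::-1],(300,600),interpolation=cv2.INTER_CUBIC))
cv2.imwrite('pics/m2.png',cv2.resize(s[145:230,145:245,::-1],(700,595),interpolation=cv2.INTER_CUBIC))
```

```text
mark T [0.5429 0.1948 0.014 ] S [0.5444 0.1949 0.014 ]
tip S [0.5407 0.1158 0.02  ]
tab T [0.5512 0.3129 0.062 ] S [0.5519 0.3148 0.062 ]
chan end T [0.5835 0.3577 0.    ] [0.526  0.3617 0.    ] [0.5547 0.3599 0.    ]
plate [array([0.594 , 0.1546, 0.006 ]), array([ 0.5845, -0.0024,  0.006 ]), array([0.3854, 0.0085, 0.006 ]), array([0.3974, 0.1695, 0.006 ])]
0.15723756579308104 -93.48183958773957
0.19939351632815308 176.88789103971084
0.1614740288224815 85.7228396458564
0.19716985567461265 -4.33453063941295
head [0.5408 0.1023 0.2   ]
strip end [0.543  0.1736 0.014 ]
```

View pics/m1.png

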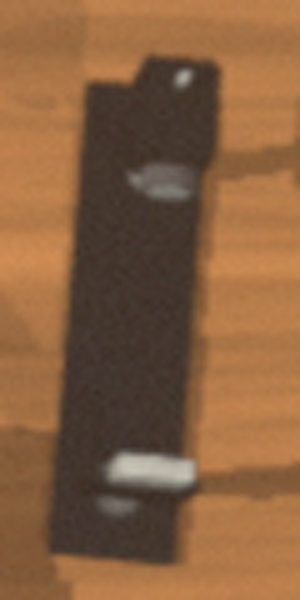

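View pics/m2.png

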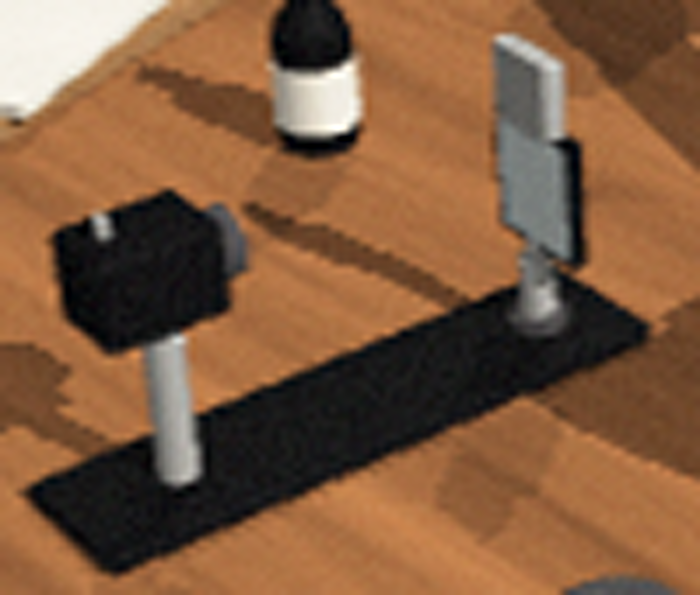

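The press yaw is about -3.4° and the mark is about 79 mm from the tip. In m1, the thumb bar's top is centred at (152,465) and the base's side edges run (88,85)-(52,552). m2 shows the lens at (232,242) and the bar's top at (528,57).

```bash
cat >> h.py <<'E'
from scipy.spatial.transform import Rotation as Ro
def delta(xyz,yaw_y,tcp=None):
    """total turn about tool z (rad) and shift in current tool axes (cm) to put the TCP at xyz, tool down, tool y at angle yaw_y"""
    o=manip.observe(); R=Ro.from_euler('xyz',o['eef_rot']).as_matrix()
    y=np.array([np.cos(yaw_y),np.sin(yaw_y),0]); z=np.array([0,0,-1.]); G=np.c_[np.cross(y,z),y,z]
    return Ro.from_matrix(R.T@G).as_rotvec(), R.T@(np.array(xyz)-o['tcp_pos'])*100, G
E
python3 - <<'E'
from h import *
np.set_printoptions(precision=4,suppress=True)
im,d,p=load('top'); s,ds,ps=load('scene')
T=lambda u,v,z:world(d,p,[(u+.5)/5-.5+300,(v+.5)/5-.5+115],z)[0]
S=lambda u,v,z:world(ds,ps,[(u+.5)/7-.5+145,(v+.5)/7-.5+145],z)[0]
print('bar T',T(152,465,.154),'S',S(528,57,.154))
print('bar ends S',S(499,40,.154),S(560,73,.154),'T',T(109,463,.154),T(195,467,.154))
a,b,c,e=T(88,85,.01),T(52,552,.01),T(176,562,.01),T(190,360,.01)
print('base T',a,b,c,e)
print(np.degrees(np.arctan2(*(a-b)[1::-1])),np.degrees(np.arctan2(*(e-c)[1::-1])),np.degrees(np.arctan2(*(b-c)[1::-1])))
q=[S(28,490,.01),S(115,573,.01),S(650,330,.01),S(563,275,.01)]
print('base S',q)
for i,j in((3,0),(2,1),(1,0)):
    w=q[j]-q[i];print(np.linalg.norm(w),np.degrees(np.arctan2(w[1],w[0])))
print('lens S',S(232,242,.115),'stud T',T(183,77,.147),'S',S(102,217,.147))
o=manip.observe();print(o)
print(delta([.551,.314,.15],np.radians(-3.4)))
E
```

```text
bar T [ 0.5478 -0.1989  0.154 ] S [ 0.5532 -0.1943  0.154 ]
bar ends S [ 0.551  -0.2165  0.154 ] [ 0.5538 -0.1725  0.154 ] T [ 0.5487 -0.1763  0.154 ] [ 0.5468 -0.2215  0.154 ]
base T [ 0.7951 -0.1881  0.01  ] [ 0.5112 -0.1627  0.01  ] [ 0.5056 -0.2356  0.01  ] [ 0.6261 -0.2465  0.01  ]
-5.112465975832072 -5.143149284090906 85.65913471216642
base S [array([ 0.7957, -0.2551,  0.01  ]), array([ 0.8033, -0.179 ,  0.01  ]), array([ 0.517 , -0.1566,  0.01  ]), array([ 0.5119, -0.2234,  0.01  ])]
0.2856300740656191 -6.387702096607483
0.28717394870646007 -4.477766779667411
0.07653679768667151 -95.6985331889948
lens S [ 0.7068 -0.2122  0.115 ] stud T [ 0.7605 -0.2209  0.147 ] S [ 0.7623 -0.2194  0.147 ]
{'time': 0.1, 'q': array([ 1.0629,  0.3595,  1.5113,  0.    ,  1.2725, -0.1151]), 'joint_velocities': array([ 0.0009, -0.0006, -0.0041, -0.0009, -0.0004, -0.0004]), 'joint_torque': array([ -0.0004, -52.8652, -27.935 ,  -0.0003,   0.0051,   0.    ]), 'tcp_pos': array([0.2294, 0.5538, 0.2305]), 'eef_rot': array([-3.1399, -0.0002,  2.7487]), 'contact_force': array([ 0.4958, -0.1097, -0.4569]), 'wrist_torque': array([-0.0185,  0.0223, -0.0311]), 'finger_force': 0.0, 'grip_width': 1.0015661377374308}
(array([-0.0016,  0.0009,  1.2373]), array([-38.8914,  -9.8241,   8.0598]), array([[ 0.0593,  0.9982,  0.    ],
       [ 0.9982, -0.0593,  0.    ],
       [ 0.    ,  0.    , -1.    ]]))
```

Request:
servo_tool --plan "0 0 0 -3.89 -0.98 0 0.7;0 0 0 -3.89 -0.98 0 0.7;0 0 0 -3.89 -0.98 0 0.7;0 0 0 -3.89 -0.98 0 0.7;0 0 0 -3.89 -0.98 0 0.7;0 0 0 -3.89 -0.98 0 0.7;0 0 0 -3.89 -0.98 0 0.7;0 0 0 -3.89 -0.98 0 0.7;0 0 0 -3.89 -0.98 0 0.7;0 0 0 -3.89 -0.98 0 0.7" --newtons 30

```text
time: 0.93
tcp_pos: [0.5526, 0.3133, 0.2309]
eef_rot: [-3.141, -0.001, 2.749]
contact_force: [0.5, 0.9, 0.4]
grip_width: 0.7
finger_force: 0.0
```

Request:
servo_tool --plan "0 0 0.1237 0 0 1 0.7;0 0 0.1237 0 0 1 0.7;0 0 0.1237 0 0 1 0.7;0 0 0.1237 0 0 1 0.7;0 0 0.1237 0 0 1 0.7;0 0 0.1237 0 0 1 0.7;0 0 0.1237 0 0 1 0.7;0 0 0.1237 0 0 1 0.7;0 0 0.1237 0 0 1 0.7;0 0 0.1237 0 0 1 0.7"

```text
time: 1.77
tcp_pos: [0.5512, 0.3147, 0.1303]
eef_rot: [-3.141, 0.001, 1.506]
contact_force: [-0.4, 0.2, -0.2]
grip_width: 0.7
finger_force: 0.0
```

Run:
```python
from h import *
np.set_printoptions(precision=4,suppress=True)
print(delta([.551,.3143,.031],np.radians(-3.4))[:2])
im,d,p=snap('scene')
cv2.imwrite('pics/g1.png',cv2.resize(im[140:290,255:405,::-1],(600,600),interpolation=cv2.INTER_CUBIC))
```

```text
(array([-0.0009,  0.0005, -0.0058]), array([-0.0323, -0.0043,  9.932 ]))
```

View pics/g1.png

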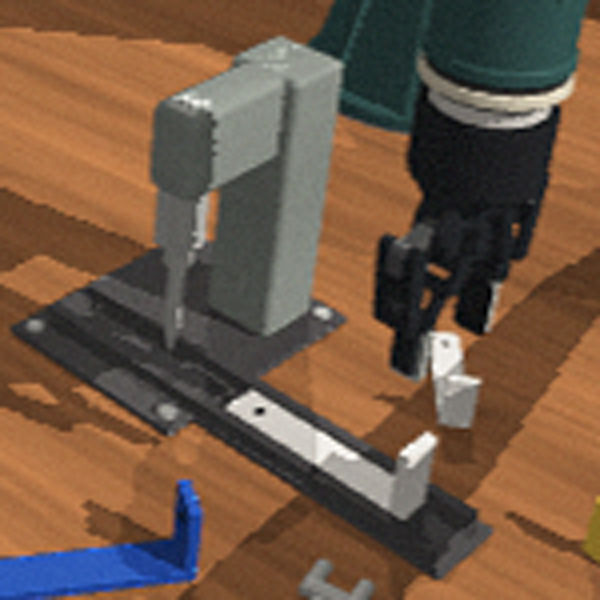

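The gripper stands above the tab, with fingertips at (407,372) and (488,325) and the tab top at (418,444). Next I descend and close.

Request:
servo_tool --plan "0 0 0 0 0 1.25 0.7;0 0 0 0 0 1.25 0.7;0 0 0 0 0 1.25 0.7;0 0 0 0 0 1.25 0.7;0 0 0 0 0 1.25 0.7;0 0 0 0 0 1.25 0.7;0 0 0 0 0 1.25 0.7;0 0 0 0 0 1.18 0.7;0 0 0 0 0 0 0.7;0 0 0 0 0 0 0.7"

```text
time: 2.65
tcp_pos: [0.5509, 0.3145, 0.031]
eef_rot: [-3.14, 0.001, 1.512]
contact_force: [-0.5, 0.3, -0.5]
grip_width: 0.702
finger_force: 0.0
```

Request:
servo_tool --plan "0 0 0 0 0 0 0.1;0 0 0 0 0 0 0.1;0 0 0 0 0 0 0.1;0 0 0 0 0 0 0.1;0 0 0 0 0 0 0.1;0 0 0 0 0 0 0.1;0 0 0 0 0 0 0.1;0 0 0 0 0 0 0.1;0 0 0 0 0 0 0.1;0 0 0 0 0 0 0.1"

```text
time: 3.48
tcp_pos: [0.5522, 0.3152, 0.0329]
eef_rot: [3.14, -0.001, 1.512]
contact_force: [-1.1, 0.1, 6.3]
grip_width: 0.346
finger_force: 30.3
```

Gripped at 29.4 mm. Slide 72 mm towards -y, then measure.

Request:
servo_tool --plan "0 0 0 0 0 -0.2 0.1;0 0 0 -0.9 0 0 0.1;0 0 0 -0.9 0 0 0.1;0 0 0 -0.9 0 0 0.1;0 0 0 -0.9 0 0 0.1;0 0 0 -0.9 0 0 0.1;0 0 0 -0.9 0 0 0.1;0 0 0 -0.9 0 0 0.1;0 0 0 -0.9 0 0 0.1;0 0 0 0 0 0 0.1"

```text
time: 4.32
tcp_pos: [0.5469, 0.2409, 0.0339]
eef_rot: [-3.141, 0.001, 1.511]
contact_force: [0.7, -0.3, -2.0]
grip_width: 0.344
finger_force: 29.7
```

Run:
```python
from h import *
o=manip.observe();print(o['tcp_pos'],o['contact_force'],o['eef_rot'])
ims=[manip.camera('scene')[0].astype(float) for _ in range(4)]
im=np.mean(ims,0).astype(np.uint8)
np.save('avg.npy',im)
cv2.imwrite('pics/s1.png',cv2.resize(im[200:260,270:350,::-1],(800,600),interpolation=cv2.INTER_CUBIC))
```

```text
[0.54685997 0.24094579 0.03386013] [ 0.71093116 -0.27318557 -2.01202157] [-3.14067831e+00  9.61331279e-04  1.51062920e+00]
```

View pics/s1.png

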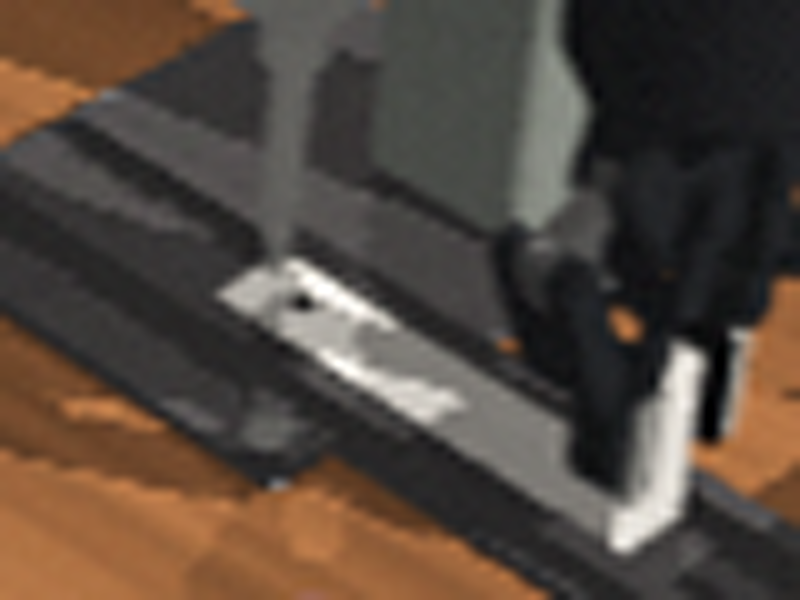

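Run:
```python
from h import *
np.set_printoptions(precision=4,suppress=True,linewidth=150)
s,ds,ps=load('scene'); im=np.load('avg.npy')
g=im.mean(2).astype(int)
print('cols 292-306'); 
for r in range(217,236): print(r,g[r,292:307], s.mean(2).astype(int)[r,292:303])
S=lambda u,v,z:world(None,ps,[u,v],z)[0]
print('mark',S(299.5,229.5,.014))
def proj(P): return cv2.projectPoints(np.array([P],float),np.array(ps['rvec'],float),np.array(ps['tvec'],float),np.array([[ps['fx'],0,ps['cx']],[0,ps['fy'],ps['cy']],[0,0,1.]]),None)[0].ravel()
print([proj((.5407,.1158,z)) for z in(.014,.02,.03,.05,.07)])
print('depth-based punch pts'); 
for r in (212,215,218,221,223,225,226,227): 
    print(r,ds[r,294:302])
```

```text
cols 292-306
217 [80 81 82 82 87 94 95 95 87 84 69 54 54 54 53] [ 81  83  84  84  87  94  92 140 117  80  66]
218 [82 76 77 80 88 94 97 93 87 82 85 84 68 56 45] [ 85  76  74  86  88  96  89 150 122  80  84]
219 [83 81 80 80 90 94 96 98 89 84 81 84 85 85 87] [ 69  79  83  83  89  94  92 139 116  78  83]
220 [69 82 83 83 92 93 95 90 85 84 85 85 84 83 82] [ 47  54  69  81  90  92  92 120 105  84  79]
221 [36 48 79 87 88 92 93 90 88 84 84 82 82 81 74] [ 39  42  54  62  86  96  94 130 115  83  84]
222 [39 39 37 62 87 95 95 78 78 83 84 82 84 81 74] [37 39 37 44 80 97 93 92 81 81 88]
223 [38 38 37 35 76 95 98 68 48 65 77 84 84 84 83] [42 42 37 35 76 96 94 84 78 83 80]
224 [41 42 38 37 61 90 84 63 51 49 50 73 87 86 73] [39 37 37 37 68 93 84 64 55 76 82]
225 [54 47 37 34 55 85 92 77 56 45 49 54 61 77 76] [56 49 43 37 60 89 71 39 46 55 72]
226 [ 54  55  51  69  97 100 154 211 168  83  51  50  51  57  60] [74 52 50 32 54 89 66 36 38 42 47]
227 [ 54  66 117 174 169 142 161 171 232 228 142  66  61  61  47] [72 50 54 46 44 58 48 41 40 39 40]
228 [ 83 143 174 180 177 178 176 173 224 245 251 207  96
[... 743 characters left out ...]
8 62 60]
mark [0.5374 0.1205 0.014 ]
[array([297.4943, 229.2926]), array([297.6344, 227.6276]), array([297.8697, 224.8312]), array([298.3473, 219.1567]), array([298.8342, 213.3709])]
depth-based punch pts
212 [1.1836 1.1862 1.0683 1.0647 1.0638 1.0659 1.0664 1.1886]
215 [1.1749 1.1717 1.0742 1.0723 1.0739 1.0716 1.1698 1.1732]
218 [1.1602 1.1601 1.0784 1.0779 1.0746 1.0792 1.1598 1.1548]
221 [1.1292 1.1336 1.0841 1.0781 1.0825 1.0835 1.1494 1.1472]
223 [1.1294 1.1284 1.089  1.0878 1.0858 1.1217 1.1209 1.1391]
225 [1.132  1.126  1.0907 1.0902 1.1175 1.1171 1.112  1.1151]
226 [1.1259 1.124  1.1263 1.0933 1.1213 1.1165 1.1168 1.1089]
227 [1.1218 1.1197 1.1181 1.0987 1.1207 1.1189 1.1133 1.1109]
```

Run:
```python
from h import *
np.set_printoptions(precision=4,suppress=True,linewidth=150)
z=cv2.imread('pics/scene0.png')  # initial, upscaled
s=cv2.resize(z,(512,384),interpolation=cv2.INTER_AREA).mean(2).astype(int)
print('initial mark, cols 314-325')
for r in range(238,248): print(r,s[r,314:326])
t,d,p=snap('top'); g=t.mean(2).astype(int)
t0=cv2.resize(cv2.imread('pics/top0.png'),(512,384),interpolation=cv2.INTER_AREA).mean(2).astype(int)
print('top initial mark cols 183-198')
for r in range(209,219): print(r,t0[r,183:198])
print('top now cols 186-206')
for r in range(206,220): print(r,g[r,186:206])
```

```text
initial mark, cols 314-325
238 [ 51  92 206 230 210 168  92  58  56  59  65  71]
239 [113 177 214 215 213 207 176 127  70  54  56  60]
240 [220 209 207 206 207 211 213 205 165 108  64  55]
241 [212 203 205 205 200 192 190 205 207 202 154  83]
242 [202 205 206 204 150  65  53 159 208 210 207 178]
243 [174 201 208 202 155  93 102 176 207 206 207 208]
244 [ 84 158 196 206 204 200 200 206 205 205 208 207]
245 [ 64  73 127 179 201 207 205 205 203 205 205 203]
246 [ 58  60  65  80 132 180 204 204 202 202 202 202]
247 [ 41  59  63  62  68  98 166 198 205 205 202 203]
top initial mark cols 183-198
209 [183 178 174 172 172 176 180 180 181 171 155 150 152 134  95]
210 [203 203 203 203 202 205 208 208 207 200 194 193 190 160  98]
211 [206 206 206 206 205 203 203 206 207 205 203 204 196 161  98]
212 [207 208 208 208 204 186 171 188 203 208 207 207 193 154  95]
213 [207 208 209 207 192 153 125 166 201 210 209 207 190 145  93]
214 [208 208 210 207 184 137 113 162 202 211 210 206 185 134  86]
215 [209 209 210 209 201 177 172 192 207 211 210 205 177 121  82]
216 [207 207 208 209 207 201 201 206 208 
[... 681 characters left out ...]
112 128 146]
212 [150 151 150 151 149 150 154 184 214 216 216 218 216 214 211 182 122 115 126 146]
213 [151 152 150 151 153 152 157 187 214 216 215 215 213 202 178 154 120 120 124 131]
214 [151 153 149 151 150 154 154 184 210 199 182 178 177 166 157 143 138 154 152 154]
215 [153 154 152 153 156 154 156 168 175 168 158 156 156 156 154 155 159 168 165 166]
216 [151 152 152 154 154 154 156 156 158 155 156 155 153 154 155 161 170 170 167 167]
217 [148 150 148 151 150 151 150 150 152 150 153 155 151 153 156 161 170 166 168 165]
218 [132 139 144 144 148 151 148 150 149 147 149 149 149 150 150 158 168 168 162 164]
219 [ 94  99 105 108 111 112 113 115 119 122 123 130 133 134 141 158 168 167 166 165]
```

Request:
servo_tool --plan "0 0 0 -0.2 0 0 0.1;0 0 0 -0.2 0 0 0.1;0 0 0 -0.2 0 0 0.1;0 0 0 -0.2 0 0 0.1;0 0 0 0 0 0 0.1;0 0 0 0 0 0 0.1;0 0 0 0 0 0 0.1;0 0 0 0 0 0 0.1;0 0 0 0 0 0 0.1;0 0 0 0 0 0 0.1"

```text
time: 5.4
tcp_pos: [0.5468, 0.235, 0.034]
eef_rot: [-3.142, 0.0, 1.512]
contact_force: [-0.4, -0.4, -1.2]
grip_width: 0.349
finger_force: 29.7
```

Run:
```python
from h import *
np.set_printoptions(linewidth=150)
im=np.mean([manip.camera('scene')[0].astype(float) for _ in range(6)],0)
g=im.mean(2).astype(int)
print('cols 288-306')
for r in range(218,236): print(r,g[r,288:307])
cv2.imwrite('pics/s2.png',cv2.resize(im[208:244,276:324,::-1].astype(np.uint8),(800,600),interpolation=cv2.INTER_CUBIC))
```

```text
cols 288-306
218 [45 76 86 82 83 75 77 80 88 94 96 94 86 84 85 87 68 56 46]
219 [36 36 61 79 83 82 81 81 90 96 94 97 89 83 84 84 86 86 86]
220 [39 37 37 38 69 81 81 77 86 95 95 93 86 84 85 85 84 82 84]
221 [54 40 38 38 38 48 55 64 85 94 94 92 86 86 85 82 82 82 72]
222 [78 69 54 38 39 39 37 44 80 96 95 83 80 82 83 81 85 82 73]
223 [52 44 40 40 40 38 37 38 79 99 95 70 48 67 79 83 83 82 84]
224 [ 53  56  56  47  39  36  40  91 125 107  84  62  51  51  48  74  84  85  74]
225 [ 54  54  52  52  55  61  95 160 151 105 110  86  56  49  52  56  61  77  75]
226 [ 54  54  54  66 104 166 183 180 151 106 220 233 157  83  77  81  67  57  60]
227 [ 49  50 100 176 187 178 176 178 160 135 220 247 247 229 145  64  76  69  41]
228 [ 56  60 152 180 175 175 175 177 151 101 107 218 242 242 253 202  76  70  54]
229 [ 55  49  57 104 156 175 175 177 132  47  23 101 156 224 241 244 227 160  78]
230 [ 46  51  49  47  69 138 171 176 145 124 162 179 175 172 169 167 224 248 193]
231 [ 40  40  50  53  49  57 101 121 119 120 159 176 176 173 174 174 172 171 193]
232 [ 39  40  40  44  51  51  48  51  98 120 158 176 175 174 171 173 175 175 140]
233 [ 38  40  41  38  39  48  53  41  34  77 159 176 173 172 172 171 174 141 119]
234 [ 41  38  38  39  40  40  42  39  37  32  45 105 154 178 179 178 175 143 119]
235 [ 47  40  40  42  41  40  38  41  39  37  57  73  93 218 246 245 214 180 148]
```

View pics/s2.png

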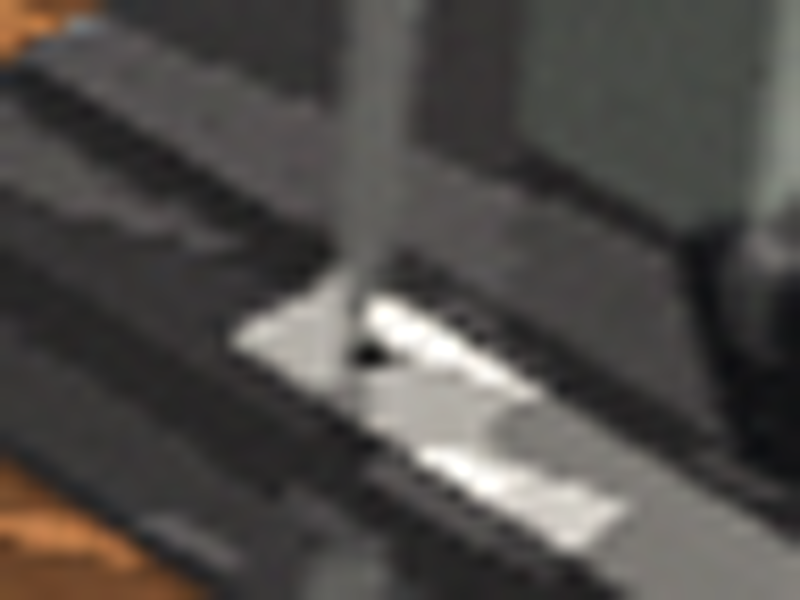

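The mark is at s2 (368,352) and the tip end at about (352,312), so roughly 3 mm remain along -y. I move that and check the numbers.

Request:
servo_tool --plan "0 0 0 -0.1 0 0 0.1;0 0 0 -0.1 0 0 0.1;0 0 0 -0.1 0 0 0.1;0 0 0 0 0 0 0.1;0 0 0 0 0 0 0.1;0 0 0 0 0 0 0.1;0 0 0 0 0 0 0.1;0 0 0 0 0 0 0.1;0 0 0 0 0 0 0.1;0 0 0 0 0 0 0.1"

```text
time: 6.53
tcp_pos: [0.5466, 0.232, 0.034]
eef_rot: [-3.142, 0.0, 1.512]
contact_force: [0.0, -0.1, -1.2]
grip_width: 0.344
finger_force: 29.7
```

Run:
```python
from h import *
np.set_printoptions(linewidth=150)
im=np.mean([manip.camera('scene')[0].astype(float) for _ in range(6)],0)
g=im.mean(2).astype(int)
print(manip.observe()['tcp_pos']);print('cols 288-302')
for r in range(221,234): print(r,g[r,288:303])
```

```text
[0.54661481 0.23196826 0.03398224]
cols 288-302
221 [51 38 39 39 37 40 49 61 85 94 96 89 86 85 85]
222 [46 41 39 40 40 38 36 46 79 97 97 84 80 85 83]
223 [54 46 39 39 37 34 39 58 85 92 93 69 49 64 81]
224 [ 55  54  56  42  40  50  93 159 147 102  83  62  51  51  52]
225 [ 55  53  52  65 106 163 181 177 176 128 110  86  53  49  52]
226 [ 54  55  89 178 192 179 178 177 149 105 221 234 158  84  76]
227 [ 47  92 162 180 175 174 175 175 160 131 219 246 247 229 146]
228 [ 55  81 158 176 174 174 175 152  80   8  60 210 242 242 253]
229 [ 56  49  55 104 155 174 176 179 152  89 108 160 170 225 241]
230 [ 47  51  50  48  67 139 169 176 146 122 160 178 175 171 169]
231 [ 39  42  51  54  49  56 101 119 119 121 158 175 174 173 173]
232 [ 41  39  36  43  52  51  49  51  98 121 158 175 172 172 172]
233 [ 39  39  40  40  38  47  53  43  34  77 156 177 177 178 174]
```

Request:
servo_tool --plan "0 0 0 0 0 0 0.65;0 0 0 0 0 0 0.65;0 0 0 0 0 0 0.65;0 0 0 0 0 0 0.65;0 0 0 0 0 -1 0.65;0 0 0 0 0 -3 0.65;0 0 0 0 0 -4 0.65;0 0 0 0 0 -4 0.65;0 0 0 0 0 -4 0.65;0 0 0 0 0 -4 0.65"

```text
time: 7.67
tcp_pos: [0.5461, 0.2319, 0.2368]
eef_rot: [3.141, -0.0, 1.512]
contact_force: [0.2, 0.0, -0.3]
grip_width: 0.652
finger_force: 0.0
```

Request:
servo_tool --plan "0 0 0 0 0 -4 0.65;0 0 0 0 0 -4 0.65;0 0 0 0 0 0 0.65;0 0 0 0 0 0 0.65;0 0 0 0 0 0 0.65;0 0 0 0 0 0 0.65;0 0 0 0 0 0 0.65;0 0 0 0 0 0 0.65;0 0 0 0 0 0 0.65;0 0 0 0 0 0 0.65"

```text
time: 8.5
tcp_pos: [0.5464, 0.2319, 0.3132]
eef_rot: [-3.14, 0.001, 1.512]
contact_force: [-0.0, 1.2, 0.4]
grip_width: 0.648
finger_force: 0.0
```

Run:
```python
from h import *
np.set_printoptions(linewidth=150,precision=4,suppress=True)
im=np.mean([manip.camera('scene')[0].astype(float) for _ in range(4)],0)
g=im.mean(2).astype(int)
for r in range(224,232): print(r,g[r,288:303])
print(delta([.5503,-.1965,.30],np.radians(-5.2))[:2])
# top view: bracket tab now (z .062) & depth cloud of thumb bar and tab
D=np.median([manip.camera('top')[1] for _ in range(5)],0); p=manip.camera_params('top'); W=cloud(D,p)
for nm,(x0,x1,y0,y1,z0,z1) in dict(bar=(.5,.6,-.26,-.14,.146,.165),tab=(.5,.6,.2,.28,.055,.07),cam=(.66,.80,-.27,-.17,.127,.144)).items():
    m=(W[...,0]>x0)&(W[...,0]<x1)&(W[...,1]>y0)&(W[...,1]<y1)&(W[...,2]>z0)&(W[...,2]<z1)
    q=W[m];c=q.mean(0);e=np.linalg.svd(q[:,:2]-c[:2],full_matrices=False)[2][0]
    print(nm,m.sum(),c,q.min(0),q.max(0),np.degrees(np.arctan2(e[1],e[0])))
```

```text
224 [ 83  84  87  75  63  84 138 246 209 122 132 108  80  82  82]
225 [ 85  82  81  79  81 254 255 244 209 149 131  80  61  75  80]
226 [ 50  54  74 114 165 229 240 241 209 156 226 207 114  58  70]
227 [ 58 125 234 249 245 209 174 226 225 204 233 245 253 203  77]
228 [ 86 130 219 242 241 239 240 225 134  56 160 231 240 242 229]
229 [ 85  77  81 171 231 241 239 243 177  87 171 233 239 238 240]
230 [ 63  80  79  73 118 233 246 242 224 235 243 240 238 238 238]
231 [ 36  47  73  81  76  74 170 234 223 200 228 238 238 237 237]
(array([-0.0003,  0.0002,  0.0317]), array([-42.7514,   2.8943,   1.3903]))
bar 71 [ 0.5472 -0.2018  0.1544] [ 0.5414 -0.2227  0.1504] [ 0.5547 -0.1829  0.1573] -94.60780136485153
tab 36 [0.5461 0.229  0.0623] [0.5312 0.2246 0.0557] [0.5606 0.2344 0.065 ] 177.7255000089286
cam 377 [ 0.7415 -0.22    0.1362] [ 0.7038 -0.2452  0.1272] [ 0.7757 -0.1974  0.1415] 175.77112009265832
```

Bracket released and left in place: mark at pixel (296.95,228.4), target (296.8,228.4). Now to the mirror.

Request:
servo_tool --plan "0 0 0 -3.9 0.256 0 0.5;0 0 0 -3.9 0.256 0 0.5;0 0 0 -3.9 0.256 0 0.5;0 0 0 -3.9 0.256 0 0.5;0 0 0 -3.9 0.256 0 0.5;0 0 0 -3.9 0.256 0 0.5;0 0 0 -3.9 0.256 0 0.5;0 0 0 -3.9 0.256 0 0.5;0 0 0 -3.9 0.256 0 0.5;0 0 0 -3.9 0.256 0 0.5"

```text
time: 9.78
tcp_pos: [0.5489, -0.1608, 0.3143]
eef_rot: [3.141, 0.0, 1.512]
contact_force: [1.0, 0.3, 0.2]
grip_width: 0.501
finger_force: 0.0
```

Request:
servo_tool --plan "0 0 0 -3.9 0.25 0 0.5;0 0 0.032 0 0 0 0.5;0 0 0 0 0 2 0.5;0 0 0 0 0 2 0.5;0 0 0 0 0 2 0.5;0 0 0 0 0 2 0.5;0 0 0 0 0 2 0.5;0 0 0 0 0 1.5 0.5;0 0 0 0 0 0 0.5;0 0 0 0 0 0 0.5"

```text
time: 10.62
tcp_pos: [0.5489, -0.1977, 0.1985]
eef_rot: [-3.14, -0.001, 1.48]
contact_force: [0.1, 0.3, 0.2]
grip_width: 0.499
finger_force: 0.0
```

Run:
```python
from h import *
np.set_printoptions(linewidth=150,precision=4,suppress=True)
print(delta([.549,-.198,.124],np.radians(-5.2))[:2])
im,d,p=snap('scene')
cv2.imwrite('pics/m3.png',cv2.resize(im[115:215,165:265,::-1],(600,600),interpolation=cv2.INTER_CUBIC))
```

```text
(array([-0.0017, -0.0006, -0.0002]), array([-0.0335,  0.0238,  7.4527]))
```

View pics/m3.png

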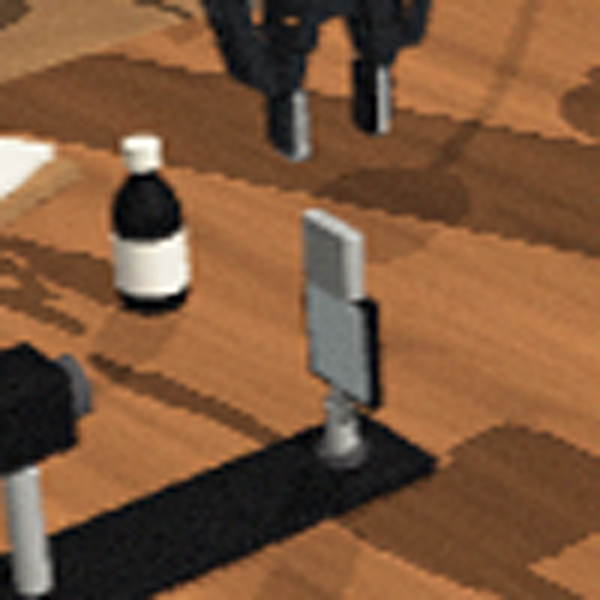

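The picture shows the open fingers, tips at (295,155) and (375,130), straddling the line above the bar top at (333,227). I check that against the pose, since the calibration is only good to about 2 mm.

Run:
```python
from h import *
np.set_printoptions(precision=4,suppress=True)
_,d,p=load('scene')
S=lambda u,v,z:world(None,p,[(u+.5)/6-.5+165,(v+.5)/6-.5+115],z)[0]
for z in(.1985,.205): print('tips',S(295,155,z),S(375,130,z),(S(295,155,z)+S(375,130,z))/2)
print('bar',S(305,211,.154),S(361,240,.154),S(332,228,.154))
```

```text
tips [ 0.569  -0.2026  0.1985] [ 0.5193 -0.1966  0.1985] [ 0.5441 -0.1996  0.1985]
tips [ 0.5781 -0.1917  0.205 ] [ 0.529  -0.1857  0.205 ] [ 0.5535 -0.1887  0.205 ]
bar [ 0.5494 -0.2204  0.154 ] [ 0.5515 -0.1742  0.154 ] [ 0.5528 -0.1952  0.154 ]
```

Request:
servo_tool --plan "0 0 0 0 0 1.2 0.5;0 0 0 0 0 1.2 0.5;0 0 0 0 0 1.2 0.5;0 0 0 0 0 1.2 0.5;0 0 0 0 0 1.2 0.5;0 0 0 0 0 1.2 0.5;0 0 0 0 0 0.2 0.5;0 0 0 0 0 0 0.5;0 0 0 0 0 0 0.5;0 0 0 0 0 0 0.5"

```text
time: 11.5
tcp_pos: [0.5504, -0.1984, 0.1264]
eef_rot: [3.139, 0.001, 1.48]
contact_force: [-1.2, 0.0, 0.2]
grip_width: 0.499
finger_force: 0.0
```

Request:
servo_tool --plan "0 0 0 0 0 0 0;0 0 0 0 0 0 0;0 0 0 0 0 0 0;0 0 0 0 0 0 0;0 0 0 0 0 0 0;0 0 0 0 0 0 0;0 0 0 0 0 0 0;0 0 0 0 0 0 0;0 0 0 0 0 0 0;0 0 0 0 0 0 0" --newtons 25

```text
time: 12.33
tcp_pos: [0.5486, -0.198, 0.1257]
eef_rot: [-3.14, 0.0, 1.48]
contact_force: [-4.4, 0.4, 5.1]
grip_width: 0.134
finger_force: 29.2
```

Run:
```python
from h import *
o=manip.observe()
for k in('tcp_pos','eef_rot','contact_force','wrist_torque','grip_width','finger_force'):print(k,o[k])
```

```text
tcp_pos [ 0.54862494 -0.19798403  0.12574818]
eef_rot [-3.14048778e+00  3.84494207e-04  1.47989357e+00]
contact_force [-4.35033692  0.37349691  5.11862461]
wrist_torque [-0.02516722  0.55256149 -0.04560797]
grip_width 0.13446657968655354
finger_force 29.209046065807343
```

Request:
servo_tool --plan "0 0 0 0 -0.12 -0.1 0;0 0 0 0 0 0 0;0 0 0 0 0 0 0;0 0 0 0 0 0 0;0 0 0 0 0 0 0;0 0 0 0 0 0 0;0 0 0 0 0 0 0;0 0 0 0 0 0 0;0 0 0 0 0 0 0;0 0 0 0 0 0 0"

```text
time: 13.17
tcp_pos: [0.5484, -0.1979, 0.1258]
eef_rot: [3.141, 0.0, 1.48]
contact_force: [3.0, -1.2, -9.0]
grip_width: 0.136
finger_force: 27.1
```

```bash
cat > o.py <<'E'
from h import *
T=[];F=[];Y=[];P=[]
for i in range(4):
    manip.camera('top'); o=manip.observe();T.append(o['wrist_torque'][2]);F.append(o['contact_force']);Y.append(o['eef_rot'][2]);P.append(o['tcp_pos'])
print(np.round(T,3),np.mean(F,0).round(1),np.degrees(np.mean(Y)-np.pi/2),np.mean(P,0).round(4),o['time'])
E
python3 o.py
```

```text
[-0.009  0.03   0.012  0.003] [ 4.5 -2.5 -9.7] -5.216120585937007 [ 0.5484 -0.1979  0.1259] 13.3667
```

Request:
servo_tool --plan "0 0 0.035 0 0 0 0;0 0 0 0 0 0 0;0 0 0 0 0 0 0;0 0 0 0 0 0 0;0 0 0 0 0 0 0;0 0 0 0 0 0 0;0 0 0 0 0 0 0;0 0 0 0 0 0 0;0 0 0 0 0 0 0;0 0 0 0 0 0 0"

```text
time: 14.2
tcp_pos: [0.5484, -0.1979, 0.1258]
eef_rot: [3.141, 0.0, 1.446]
contact_force: [4.9, -1.9, -10.3]
grip_width: 0.133
finger_force: 27.3
```

```bash
python3 o.py
```

```text
[0.368 0.403 0.382 0.37 ] [  4.9  -2.6 -11.1] -7.168030807964685 [ 0.5485 -0.198   0.1259] 14.4
```

Request:
servo_tool --plan "0 0 -0.07 0 0 0 0;0 0 0 0 0 0 0;0 0 0 0 0 0 0;0 0 0 0 0 0 0;0 0 0 0 0 0 0;0 0 0 0 0 0 0;0 0 0 0 0 0 0;0 0 0 0 0 0 0;0 0 0 0 0 0 0;0 0 0 0 0 0 0"

```text
time: 15.23
tcp_pos: [0.5482, -0.1979, 0.1259]
eef_rot: [3.142, 0.0, 1.513]
contact_force: [5.2, -2.3, -11.3]
grip_width: 0.138
finger_force: 26.9
```

```bash
python3 o.py
```

```text
[-0.003  0.049 -0.012 -0.041] [  4.6  -2.6 -10.7] -3.3303739228094895 [ 0.5482 -0.1979  0.1259] 15.4333
```

Request:
servo_tool --plan "0 0 0.042 0 0.06 0.07 0;0 0 0 0 0 0 0;0 0 0 0 0 0 0;0 0 0 0 0 0 0;0 0 0 0 0 0 0;0 0 0 0 0 0 0;0 0 0 0 0 0 0;0 0 0 0 0 0 0;0 0 0 0 0 0 0;0 0 0 0 0 0 0"

```text
time: 16.27
tcp_pos: [0.5486, -0.1979, 0.1258]
eef_rot: [-3.141, 0.0, 1.473]
contact_force: [-2.6, -1.9, 6.3]
grip_width: 0.139
finger_force: 29.3
```

```bash
python3 o.py
```

```text
[0.008 0.057 0.001 0.05 ] [-2.9 -1.6  5.8] -5.60800918766056 [ 0.5486 -0.1979  0.1257] 16.4667
```

Request:
servo_tool --plan "0 0 0.010 0 0 0 0;0 0 0 0 0 0 0;0 0 0 0 0 0 0;0 0 0 0 0 0 0;0 0 0 0 0 0 0;0 0 0 0 0 0 0;0 0 0 0 0 0 0;0 0 0 0 0 0 0;0 0 0 0 0 0 0;0 0 0 0 0 0 0"

```text
time: 17.3
tcp_pos: [0.5486, -0.1979, 0.1258]
eef_rot: [-3.141, 0.0, 1.463]
contact_force: [-2.8, -1.5, 5.5]
grip_width: 0.133
finger_force: 29.3
```

```bash
python3 o.py
```

```text
[0.183 0.154 0.219 0.161] [-2.5 -1.9  5.1] -6.167268145201745 [ 0.5486 -0.1979  0.1258] 17.5
```

Request:
servo_tool --plan "0 0 -0.08 0 -0.03 0 0;0 0 -0.08 0 0 0 0;0 0 -0.08 0 0 0 0;0 0 -0.08 0 0 0 0;0 0 -0.08 0 0 0 0;0 0 -0.08 0 0 0 0;0 0 -0.08 0 0 0 0;0 0 -0.08 0 0 0 0;0 0 -0.08 0 0 0 0;0 0 -0.08 0 0 0 0"

```text
time: 18.33
tcp_pos: [0.5461, -0.1986, 0.1257]
eef_rot: [-3.137, -0.002, 2.267]
contact_force: [-9.9, -6.7, 10.6]
grip_width: 0.136
finger_force: 30.0
```

Request:
servo_tool --plan "0 0 -0.03 0 0 0 0;0 0 -0.0317 0 0 0 0;0 0 0 0 0 0 0;0 0 0 0 0 0 0;0 0 0 0 0 0 0;0 0 0 0 0 0 0;0 0 0 0 0 0 0;0 0 0 0 0 0 0;0 0 0 0 0 0 0;0 0 0 0 0 0 0"

```text
time: 19.17
tcp_pos: [0.5459, -0.1988, 0.1257]
eef_rot: [-3.137, -0.002, 2.325]
contact_force: [-10.2, -6.6, 10.1]
grip_width: 0.137
finger_force: 30.0
```

```bash
python3 o.py
python3 - <<'E'
from h import *
np.set_printoptions(linewidth=150,precision=4,suppress=True)
print(manip.observe()['grip_width'],manip.observe()['q'])
g=np.mean([manip.camera('scene')[0].astype(float) for _ in range(4)],0).mean(2).astype(int)
for r in range(225,231): print(r,g[r,288:303])
E
```

```text
[-0.102 -0.134 -0.095 -0.061] [-10.5  -6.2  10.3] 43.20194525305782 [ 0.5459 -0.1987  0.1257] 19.3667
0.13404847309801116 [-0.4659  0.4469  1.664  -0.0038  1.0342 -1.218 ]
225 [ 85  84  76  80  80 254 255 245 209 146 129  81  59  72  82]
226 [ 48  54  75 114 166 230 240 241 209 156 226 208 117  59  69]
227 [ 60 129 236 250 244 211 173 226 226 203 233 244 253 202  77]
228 [ 85 128 222 243 241 239 240 225 134  58 158 231 241 243 229]
229 [ 82  77  80 170 230 240 239 243 176  86 171 232 239 238 241]
230 [ 64  78  78  72 119 233 246 242 226 235 243 240 238 238 237]
```

Request:
servo_tool --plan "0 0 0 0 -0.09 -0.03 0;0 0 0 0 -0.09 -0.02 0;0 0 0 0 0 0 0;0 0 0 0 0 0 0;0 0 0 0 0 0 0;0 0 0 0 0 0 0;0 0 0 0 0 0 0;0 0 0 0 0 0 0;0 0 0 0 0 0 0;0 0 0 0 0 0 0"

```text
time: 20.4
tcp_pos: [0.5458, -0.1989, 0.1258]
eef_rot: [-3.14, -0.002, 2.325]
contact_force: [-5.9, -2.4, 5.7]
grip_width: 0.136
finger_force: 29.4
```

```bash
python3 o.py
```

```text
[-0.058 -0.079 -0.104 -0.028] [-6.1 -2.2  5.5] 43.188480663403844 [ 0.5458 -0.1989  0.1257] 20.6
```

```bash
python3 -c "
from bench import manip
print(manip.close_job())"
```

```text
the job is handed in; nothing more can be done
None
```

The job is handed in at about 20.6 s of the 53 s limit: the bracket's mark sits under the punch tip, to about 1 mm by the camera. The gripper is holding the mirror about 48.5° from rest, aimed at the mark to within roughly 1° by my estimate; I never saw the reflection itself. I didn't handle the oil bottle, grease jar, lockring or spanner.

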